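# Sweep the shelf feet into the stock tray

### The arm

A 7-joint arm with a two-finger parallel gripper is mounted at the origin on the work surface. World frame = base frame: x ahead of the robot, y to its left, z up, the work surface at z = 0. Lengths are in mm, angles in rad, forces in N, time in s.
With the tool pointing down it reaches from about 425 to 950 mm from the base axis. Payload 4.7 kg.
Tool frame: the origin (TCP) lies at the very end of the fingers, on their centre line; the grasp point (between the pads) lies 19 mm behind it; z points along the fingers, y is the line along which they close (so a half turn about z gives the same grasp; the last joint's range is limited). The gripper opens to 85 mm and grips with 20 to 120 N. Pads are 22 mm wide; open, the fingers measure 114 mm over their backs; the gripper's body (76 mm by 85 mm) begins 54 mm behind the grasp point. The pads swing forward as they close: fully open they stand 13 mm farther back than shut.
Start: joints at [1.225, 0.469, -0.049, 1.532, 0.024, 1.141, -0.082], TCP at [210.33, -641.415, 191.735] pointing down, gripper open.
Joint ranges: [-2.59, 2.59], [-0.33, 1.99], [-1.39, 1.29], [0.1, 2.45], [-1.04, 4.18], [0.21, 1.99], [-2.66, 2.66]. Speed limits (rad/s): [2.57, 2.57, 3.14, 3.14, 3.14, 3.14, 3.14].

### API

Orientations are given as a unit quaternion [x, y, z, w].
In Python, from rig import bot gives the robot as it stands.
- The arm moves only by the tool servo_tool, never from a script. Its argument "moves" is a list of rows, each an object with "offset": the shift along the tool's x, y, z in m, a list of three; "dr": the turn, a rotation vector about the tool's x, y, z in rad, a list of three. In form: [{"offset": [x, y, z], "dr": [ax, ay, az]}, ...]. A call has 1 to 12 rows; each row is the pose to reach, as a shift and turn from the pose commanded when the call began, along the tool's axes at that moment; what a row does not reach only later rows make up. A row lasts 1/8 s, in which the tool goes at most 62.5 mm and 10.7 degrees, less where a joint would pass 70% of its speed; a pose out of reach is approached as far as the arm can. A call with a gripper value outside its range is refused whole. "jaw" is the opening, from 0 (shut) to 1 (fully open), set as the call begins (left out, the last holds). The fingers move at their own pace and stop on an object; the grip force is fixed at half the most. Time passes only in rows, so rows that repeat a pose let the fingers close. It gives the time, the measured TCP pose, the force, the opening and the grip force at its end, in the units of the state.
- bot.get_state(): the state, without advancing time (a new reading comes with each control period).
- bot.read_camera(name): name is "side" or "top" or "wrist"; returns the picture (400x640x3 uint8, red, green, blue); there is no depth.
- bot.calibration(name): a dict with "fx", "fy", "cx", "cy" (pixels), "k1" (the pictures are not rectified: a ray, as slopes to the right and down, at radius r is drawn at 1 + k1 r^2 times it, then the intrinsics apply), "cam_to_world" (4x4, takes a point from camera to world coordinates); the wrist camera has in their place "hand_eye" (4x4, takes a point from camera to tool coordinates, whose origin is the TCP and whose axes are the flange's). Camera axes: x right, y up, looking along -z (the intrinsics and any distortion apply to the point x, -y, -z); pixel columns grow to the right and rows downward; lengths in mm; the calibration is good to about 2 mm. A picture is of the moment at which its call begins: read the wrist's pose just before it. calibration takes no time and is no camera call.
- bot.sign_off(): hands the job in; it is judged then, once.
The state is a dict: "time": time; "joint_pos": joint angles; "joint_vel": joint speeds; "joint_torque": joint torques, N m; "position": TCP position; "eef_rot": TCP orientation; "ft_force": force on the tool from outside, world axes, zero at the start; "wrist_torque": the same for the moment, N m; "width": finger opening in mm; "grasp_force": force on a finger pad.
Only numpy, scipy, OpenCV 4.12 (cv2) and the standard library are available. Lean on these libraries where they do the work, as an engineer would, in place of code of your own. Each camera call takes 0.05 s, during which the arm holds its last target. There are 200 camera calls.

### The job

Three round black shelf feet lie scattered on the packing mat. With the closed fingers, gently sweep all three along the mat into the open-ended white tray, flat and wholly inside its mouth, without picking any of them up; leave the stamp, tin, carton and the other things on the bench where they stand.

Things in the scene. Friction and masses are not known exactly. Their poses are not given: they have to be found in the camera images.
- foot1: one of three identical loose black plastic shelf-post feet lying flat: a round flange 44 mm in diameter and 14 mm high with a narrower hub on top 22 mm in diameter, 28 mm high in all, about 45 g. Origin: centre of its underside, z up. It slides on the mat with ordinary friction (it stops when the push stops) and does not roll
- foot2: one of three identical loose black plastic shelf-post feet lying flat: a round flange 44 mm in diameter and 14 mm high with a narrower hub on top 22 mm in diameter, 28 mm high in all, about 45 g. Origin: centre of its underside, z up. It slides on the mat with ordinary friction (it stops when the push stops) and does not roll
- foot3: one of three identical loose black plastic shelf-post feet lying flat: a round flange 44 mm in diameter and 14 mm high with a narrower hub on top 22 mm in diameter, 28 mm high in all, about 45 g. Origin: centre of its underside, z up. It slides on the mat with ordinary friction (it stops when the push stops) and does not roll
- tray: white three-sided tray fixed on the mat: left, right and back walls 6 mm thick and 40 mm high, the -y end open (the mouth), floor level with the mat (no lip). Inside 200 mm wide (its x from -100 to 100 mm) and 160 mm deep. Origin: middle of the mouth line, on the floor; its +y points straight into the tray, x across the mouth, z up
- mat: fixed grey plastic mat 320 x 600 mm (its x, y), 4 mm thick, under the feet and the tray; origin: centre of its underside (on the bench). The feet, stamp, tin and carton stand on its top, 4 mm above the bench
- stamp: loose hand stamp standing among the feet: black base 34 x 34 mm, 14 mm high, with a wooden knob, 40 mm high in all; origin: centre of its underside. Not to be moved
- tin: loose closed round aluminium tin, 48 mm in diameter, 26 mm high, on the mat; origin: centre of its underside. Not to be moved
- carton: loose small cardboard carton 36 x 50 mm (its x, y), 28 mm high, on the mat; origin: centre of its underside. Not to be moved
- taperoll: loose roll of parcel tape lying flat on the bench left of the mat, 100 mm in diameter, 48 mm high; origin: centre of its underside. Not to be moved
- jar: loose closed white jar standing on the bench right of the mat, 60 mm in diameter, 80 mm high; origin: centre of its underside. Not to be moved
- marker: loose grey marker pen lying on the bench near the front right of the mat, 130 mm long (its x), 16 mm high; origin: underside of its middle. Not to be moved
Mind the look-alikes: they are no part of the job. Leave any turquoise look-alike of the foot1 alone. Leave any orange look-alike of the foot3 alone.

How it is judged (in metres and radians):
At the end, for the whole second after the job is handed in: All three feet lie flat (within 0.15 rad) and at rest on the tray's floor, between its walls, each with its centre at least 20 mm inside the mouth line (its whole flange inside to 2 mm) (y of foot1 in the frame of tray between 0.02 and 0.16 m and x of foot1 in the frame of tray between -0.1 and 0.1 m and height (world z) of each of foot1, foot2, foot3 below 0.01 m and angle between each of foot1, foot2, foot3's own z axis and vertical below 0.15 rad and linear speed of each of foot1, foot2, foot3 below 0.01 m/s and y of foot2 in the frame of tray between 0.02 and 0.16 m and x of foot2 in the frame of tray between -0.1 and 0.1 m and y of foot3 in the frame of tray between 0.02 and 0.16 m and x of foot3 in the frame of tray between -0.1 and 0.1 m); the robot touches nothing.
It fails at once if a foot is lifted off the mat (its underside more than 12 mm above it) or tipped by more than 0.5 rad (height (world z) of any of foot1, foot2, foot3 above 0.016 m or angle between any of foot1, foot2, foot3's own z axis and vertical above 0.5 rad).
It fails at once if a foot is flicked or batted: faster than 0.7 m/s (linear speed of any of foot1, foot2, foot3 above 0.7 m/s).
It fails at once if a thing that should stay is moved by more than 15 mm or tipped over (distance of any of stamp, tin, carton, taperoll, jar, marker from where it was at the start of the episode above 0.015 m or angle between any of stamp, tin, carton, taperoll, jar, marker's own z axis and vertical above 0.5 rad).
It also fails if it takes over 67 s, if anything falls off the work surface, if the arm or the gripper's body presses on something with over 40 N, if the wrist force passes 120 N, or if a joint passes its speed limit or range.

## Working session

There is one attempt and no reset: what is moved stays moved. The work goes in short steps, Python scripts to look and compute and a tool call to move; the robot and the scene stay as the last step left them, time stands still between calls to the robot, and variables do not carry over. Pictures are saved under pics/ and viewed, at most 10 in all, crops included, and the job is handed in when it is done.

Besides the shell and the picture viewer there is one more tool, called after "Request:" as a command line: name --argument value ..., lists and objects as JSON in quotes. servo_tool: Moves the arm, as the interface text tells. Its arguments: {"type":"object","properties":{"moves":{"type":"array"},"jaw":{"type":"number"}},"required":["moves"]}

```bash
mkdir -p pics; python3 - <<'E'
from rig import bot
import cv2
s=bot.get_state();print(s['time'],s['position'],s['eef_rot'],s['width'])
for n in('top','side'):
    cv2.imwrite(f'pics/{n}0.png',bot.read_camera(n)[:,:,::-1]);print(n,bot.calibration(n))
E
```

```text
0.0 [ 210.07051416 -640.78479062  190.67910773] [ 9.87478510e-01  1.57750658e-01 -1.97448783e-04 -9.39833626e-04] 85.5340257299838
top {'fx': 448.9664802785426, 'fy': 448.9664802785426, 'cx': 313.16688399950976, 'cy': 205.13656362811395, 'k1': -0.07744584903233782, 'cam_to_world': array([[-2.59345278e-02,  9.96973465e-01, -7.32892247e-02,
         4.27891681e+02],
       [-9.99660420e-01, -2.60508436e-02, -6.31454765e-04,
         4.67479586e+00],
       [-2.53878977e-03,  7.32479606e-02,  9.97310529e-01,
         1.53462771e+03],
       [ 0.00000000e+00,  0.00000000e+00,  0.00000000e+00,
         1.00000000e+00]])}
side {'fx': 452.731155222848, 'fy': 452.731155222848, 'cx': 324.23216981256274, 'cy': 198.79968178829915, 'k1': -0.07007708466352701, 'cam_to_world': array([[ 9.86547846e-01,  7.79366841e-02, -1.43698365e-01,
         3.25121124e+02],
       [-1.61894220e-01,  5.87665617e-01, -7.92741688e-01,
        -1.13759454e+03],
       [ 2.26629295e-02,  8.05341540e-01,  5.92377747e-01,
         8.88374226e+02],
       [ 0.00000000e+00,  0.00000000e+00,  0.00000000e+00,
         1.00000000e+00]])}
```

View pics/top0.png

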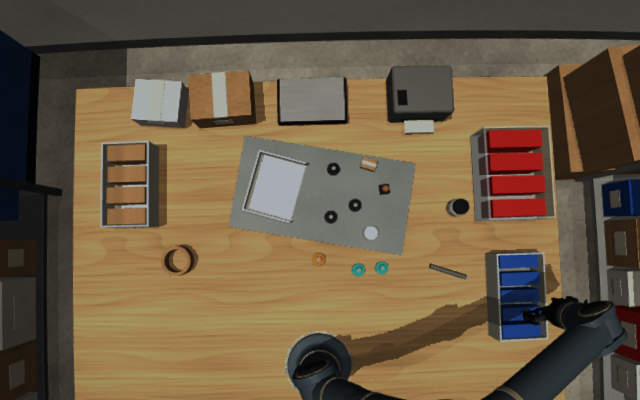

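View pics/side0.png

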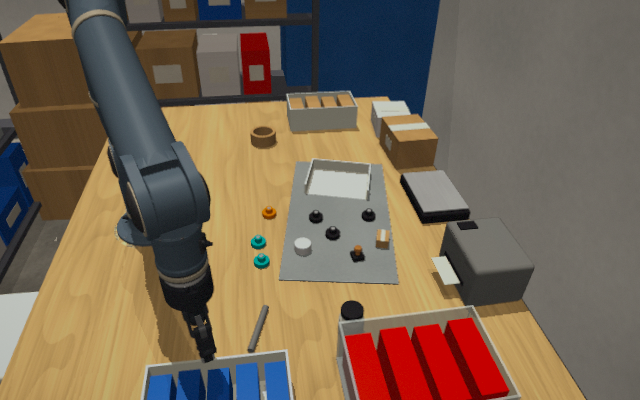

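The top view shows the tray at about (277,186) with its mouth to the right. The feet are near (333,169), (355,205) and (331,217). The stamp is at (384,189), the carton at (369,164) and the tin at (371,233). I'll enlarge that area.

```bash
cat > h.py <<'E'
import numpy as np, cv2
from rig import bot
def ray(n,u,v,z,c=None,T=None):
    c=c or bot.calibration(n); K=np.array([[c['fx'],0,c['cx']],[0,c['fy'],c['cy']],[0,0,1]])
    p=cv2.undistortPoints(np.array([[[u,v]]],float),K,np.array([c['k1'],0,0,0.]))[0,0]
    M=c['cam_to_world'] if T is None else T
    d=M[:3,:3]@[p[0],-p[1],-1]; o=M[:3,3]
    return (o+d*(z-o[2])/d[2])[:2].round(1)
E
python3 - <<'E'
import cv2
i=cv2.imread('pics/top0.png')[130:260,225:425]
cv2.imwrite('pics/crop0.png',cv2.resize(i,None,fx=4,fy=4,interpolation=cv2.INTER_CUBIC))
E
```

```text
(no output)
```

View pics/crop0.png

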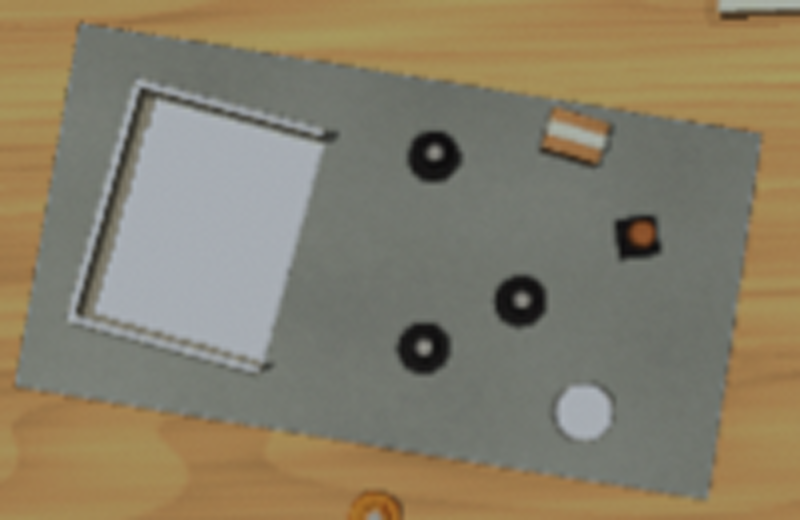

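The crop shows the feet at (435,156), (520,300) and (424,347). The mouth's ends are at (327,138) and (268,366), the tin is at (584,412), the stamp at (638,238) and the carton at (575,138).

```bash
cat > m.py <<'E'
from h import *
P={n:ray('top',225+(u+.5)/4-.5,130+(v+.5)/4-.5,z) for n,u,v,z in [('mouthR',327,138,4),('mouthL',268,366,4),('mat1',80,22,4),('mat2',762,132,4),('mat3',706,498,4),('mat4',16,385,4),
 ('A',435,156,16),('B',520,300,16),('C',424,347,16),('tin',584,412,30),('stamp',638,240,16),('carton',577,136,32),('backR',140,80,44),('backL',70,320,44)]}
L,R=P['mouthL'],P['mouthR']; O=(L+R)/2; x=(R-L)/np.linalg.norm(R-L); y=np.array([-x[1],x[0]])
if __name__=='__main__':
    print('width',np.linalg.norm(R-L),'mat',[np.linalg.norm(P[a]-P[b]) for a,b in(('mat1','mat2'),('mat2','mat3'))],'O',O,x,y)
    for n,p in P.items(): print(n,p,'tray',((p-O)@x).round(1),((p-O)@y).round(1))
E
python3 m.py; python3 -c "
from rig import bot;print(bot.calibration('wrist'))"
```

```text
width 202.63516476663176 mat [np.float64(598.2395256082634), np.float64(318.9462180368345)] O [585.1   52.95] [ 0.96232063 -0.27191727] [0.27191727 0.96232063]
mouthR [682.6  25.4] tray 101.3 -0.0
mouthL [487.6  80.5] tray -101.3 -0.0
mat1 [790.3 237.2] tray 147.4 233.1
mat2 [ 678.5 -350.5] tray 199.6 -362.9
mat3 [ 365.5 -289.2] tray -118.3 -389.0
mat4 [476.9 296.4] tray -170.3 204.9
A [662.6 -66.6] tray 107.1 -94.0
B [ 537.6 -135. ] tray 5.4 -193.8
C [499.8 -52.5] tray -53.4 -124.7
tin [ 441.1 -184.4] tray -74.0 -267.6
stamp [ 586.1 -237.3] tray 79.9 -279.0
carton [ 674.2 -186.5] tray 150.9 -206.2
backR [729.6 181. ] tray 104.2 162.5
backL [528.6 242.8] tray -106.0 167.3
{'fx': 296.7886631855863, 'fy': 296.7886631855863, 'cx': 321.2374185902095, 'cy': 201.53378202755536, 'k1': 0.004691168838822969, 'hand_eye': array([[-4.54268138e-04,  9.50426826e-01,  3.10947974e-01,
         8.07066986e+01],
       [ 9.99999852e-01,  3.38723245e-04,  4.25590207e-04,
        -2.36387750e-01],
       [ 2.99167043e-04,  3.10948121e-01, -9.50426839e-01,
        -1.81726808e+02],
       [ 0.00000000e+00,  0.00000000e+00,  0.00000000e+00,
         1.00000000e+00]])}
```

```bash
cat > go.py <<'E'
# usage: go.py "tx,ty,z[,yawdeg]" ... : tray-frame waypoints -> offset (m), dr in the present tool axes
import sys
from m import *
from scipy.spatial.transform import Rotation as Ro
s=bot.get_state(); R=Ro.from_quat(s['eef_rot']); p=np.array(s['position'])
q=p[:2]-O; print('t',s['time'],'tray',(q@x).round(1),(q@y).round(1),p[2].round(1),'F',np.round(s['ft_force'],1),'w',round(s['width'],1))
a0=np.degrees(np.arctan2(y[1],y[0]))
for w in sys.argv[1:]:
    v=[float(k) for k in w.split(',')]; yaw=np.radians(a0+(v[3] if len(v)>3 else 0))
    t=np.r_[O+v[0]*x+v[1]*y,v[2]]
    Rt=Ro.from_matrix(np.array([[np.cos(yaw),np.sin(yaw),0],[np.sin(yaw),-np.cos(yaw),0],[0,0,-1]]))
    print(w,(R.inv().apply(t-p)/1000).round(4),(R.inv()*Rt).as_rotvec().round(3))
E
python3 go.py -- 2>/dev/null; python3 go.py " -53,-175,150" 
```

```text
t 0.1 tray -172.2 -769.6 190.8 F [-0.3  0.3 -0.3] w 85.1
t 0.1 tray -172.2 -769.6 190.8 F [-0.3  0.3 -0.3] w 85.1
 -53,-175,150 [ 0.4308 -0.4267  0.0415] [-0.002 -0.001 -0.979]
```

Request:
servo_tool --jaw 0 --moves '[{"offset": [0.02,-0.02,0.0],"dr": [0,0,-0.05]},{"offset": [0.06,-0.06,0.0],"dr": [0,0,-0.14]},{"offset": [0.1,-0.1,0.0],"dr": [0,0,-0.23]},{"offset": [0.14,-0.14,0.0],"dr": [0,0,-0.32]},{"offset": [0.18,-0.18,0.0],"dr": [0,0,-0.41]},{"offset": [0.22,-0.22,0.0],"dr": [0,0,-0.5]},{"offset": [0.26,-0.26,0.0],"dr": [0,0,-0.6]},{"offset": [0.3,-0.3,0.01],"dr": [0,0,-0.7]},{"offset": [0.34,-0.34,0.02],"dr": [0,0,-0.8]},{"offset": [0.38,-0.38,0.03],"dr": [0,0,-0.89]},{"offset": [0.42,-0.42,0.04],"dr": [0,0,-0.96]},{"offset": [0.431,-0.427,0.04],"dr": [0,0,-0.98]}]'

```text
time: 1.6
position: [487.3, -97.0, 151.0]
eef_rot: [0.795, 0.607, 0.0, -0.001]
ft_force: [0.3, -0.6, -0.0]
width: 0.3
grasp_force: 0.0
```

```bash
python3 go.py " -53.4,-175,12" " -53.4,-175,60"; python3 -c "
from rig import bot;import cv2
cv2.imwrite('pics/w1.png',bot.read_camera('wrist')[:,:,::-1])"
```

```text
t 1.6 tray -53.3 -170.9 151.0 F [ 0.3 -0.6 -0. ] w 0.3
 -53.4,-175,12 [-4.30e-03  1.00e-04  1.39e-01] [-0.002 -0.002  0.009]
 -53.4,-175,60 [-0.0042  0.      0.091 ] [-0.002 -0.002  0.009]
```

View pics/w1.png

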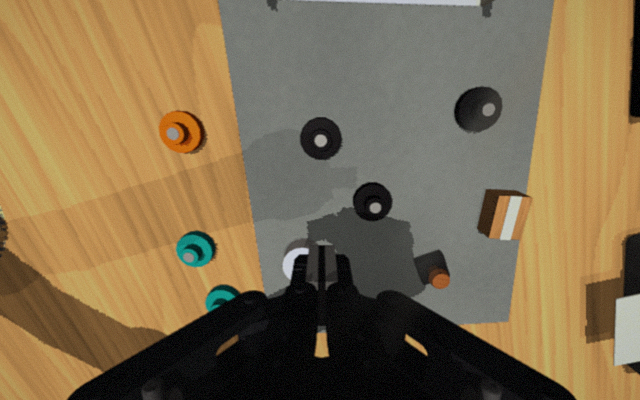

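The wrist view shows foot C at (321,138), straight ahead of the fingers. B is at (373,202) and A at (478,109). Next I'll check these against the top-view positions.

```bash
cat >> m.py <<'E'
def wrist(u,v,z):
    from scipy.spatial.transform import Rotation as Ro
    s=bot.get_state(); T=np.eye(4); T[:3,:3]=Ro.from_quat(s['eef_rot']).as_matrix(); T[:3,3]=s['position']
    p=ray('wrist',u,v,z,T=T@np.array(bot.calibration('wrist')['hand_eye'])); return ((p-O)@x).round(1),((p-O)@y).round(1)
E
python3 -c "
from m import *
for u,v in((321,138),(373,202),(478,109)):print(wrist(u,v,14))
print(wrist(280,3,4),wrist(484,5,4))"; python3 go.py " -53.4,-175,12"
```

```text
(np.float64(-52.4), np.float64(-124.3))
(np.float64(7.0), np.float64(-195.0))
(np.float64(108.3), np.float64(-93.9))
(np.float64(-92.5), np.float64(1.2)) (np.float64(102.7), np.float64(0.8))
t 1.65 tray -52.3 -171.4 151.4 F [1.6 0.4 0.2] w 0.1
 -53.4,-175,12 [-0.0038 -0.0012  0.1394] [-0.    -0.002  0.008]
```

Request:
servo_tool --moves '[{"offset": [-0.004,0,0.03],"dr": [0,0,0.009]},{"offset": [-0.004,0,0.07],"dr": [0,0,0.009]},{"offset": [-0.004,0,0.1],"dr": [0,0,0.009]},{"offset": [-0.004,0,0.125],"dr": [0,0,0.009]},{"offset": [-0.004,0,0.137],"dr": [0,0,0.009]},{"offset": [-0.004,0,0.139],"dr": [0,0,0.009]},{"offset": [-0.004,0,0.139],"dr": [0,0,0.009]}]'

```text
time: 2.52
position: [486.4, -105.7, 13.4]
eef_rot: [0.8, 0.6, 0.0, 0.001]
ft_force: [-0.9, -0.7, 0.2]
width: 0.0
grasp_force: 0.0
```

```bash
python3 go.py " -53.4,27,12" " -55,27,12"
```

```text
t 2.525 tray -51.9 -179.6 13.4 F [-0.9 -0.7  0.2] w 0.0
 -53.4,27,12 [ 0.2065 -0.0033  0.0014] [ 0.001  0.    -0.008]
 -55,27,12 [ 0.2065 -0.0049  0.0014] [ 0.001  0.    -0.008]
```

Request:
servo_tool --moves '[{"offset": [0.008,-0.001,0.002],"dr": [0,0,-0.008]},{"offset": [0.018,-0.001,0.003],"dr": [0,0,-0.008]},{"offset": [0.03,-0.001,0.003],"dr": [0,0,-0.008]},{"offset": [0.042,-0.001,0.003],"dr": [0,0,-0.008]},{"offset": [0.054,-0.001,0.003],"dr": [0,0,-0.008]},{"offset": [0.066,-0.001,0.003],"dr": [0,0,-0.008]},{"offset": [0.078,-0.001,0.003],"dr": [0,0,-0.008]},{"offset": [0.09,-0.001,0.003],"dr": [0,0,-0.008]},{"offset": [0.1,-0.001,0.003],"dr": [0,0,-0.008]},{"offset": [0.106,-0.001,0.003],"dr": [0,0,-0.008]},{"offset": [0.11,-0.001,0.003],"dr": [0,0,-0.008]}]'

```text
time: 3.9
position: [515.6, 0.9, 9.7]
eef_rot: [0.797, 0.604, -0.0, 0.0]
ft_force: [1.1, 0.4, 0.7]
width: -0.1
grasp_force: 0.0
```

```bash
python3 go.py " -53.4,30,10"; python3 -c "
from rig import bot;import cv2
cv2.imwrite('pics/w2.png',bot.read_camera('wrist')[:,:,::-1])"
```

```text
t 3.9 tray -52.7 -69.0 9.7 F [1.1 0.4 0.7] w -0.1
 -53.4,30,10 [ 0.099  -0.0006 -0.0003] [0. 0. 0.]
```

View pics/w2.png

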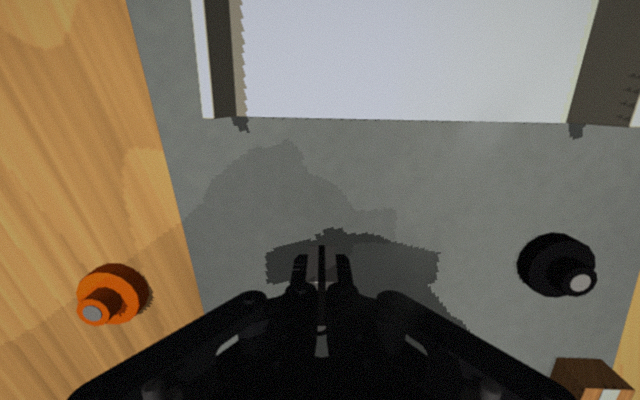

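C isn't ahead of the fingers, where it should appear near (321,184). I'll check the top view.

```bash
python3 -c "
from rig import bot;import cv2
a=bot.read_camera('top')[130:280,225:425,::-1];b=bot.read_camera('side')[150:300,230:430,::-1]
import numpy as np
cv2.imwrite('pics/t2.png',cv2.resize(np.vstack([a,b]),None,fx=2,fy=2,interpolation=cv2.INTER_CUBIC))"
```

```text
(no output)
```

View pics/t2.png

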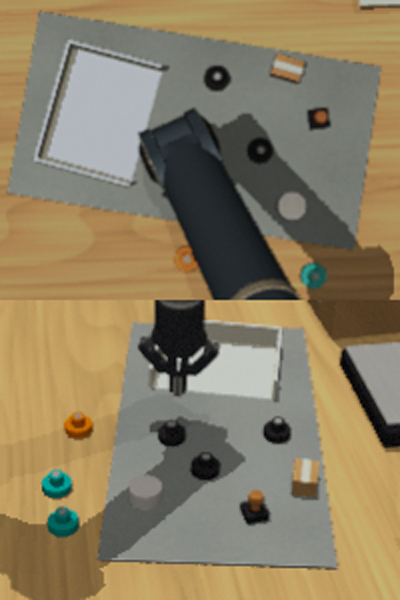

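```bash
python3 -c "
from m import *
def tr(p): return ((p-O)@x).round(1),((p-O)@y).round(1)
for z in(0,10,30,50): print(z,'tip side',tr(ray('side',230+178/2,150+92/2,z)),'footC side',tr(ray('side',230+172/2,150+133/2,z)))
print('A',tr(ray('side',230+277/2,150+131/2,15)),'orig C',tr(ray('side',316,216,15)))
"
```

```text
0 tip side (np.float64(-61.5), np.float64(-0.6)) footC side (np.float64(-57.5), np.float64(-110.7))
10 tip side (np.float64(-59.9), np.float64(-14.3)) footC side (np.float64(-55.9), np.float64(-123.2))
30 tip side (np.float64(-56.8), np.float64(-41.6)) footC side (np.float64(-53.0), np.float64(-148.1))
50 tip side (np.float64(-53.9), np.float64(-69.0)) footC side (np.float64(-50.1), np.float64(-173.0))
A (np.float64(106.0), np.float64(-101.6)) orig C (np.float64(-55.5), np.float64(-126.9))
```

```bash
python3 -c "
from m import *
print(bot.get_state()['position'],bot.get_state()['joint_pos'])
for z in(4,-36): print(wrist(243,118,z),wrist(570,123,z), 'A',wrist(556,264,z+10))
for P,n in(([0,0,0],'tcp'),([0,0,-40],'-40')):
    c=bot.calibration('wrist');H=np.linalg.inv(c['hand_eye'])@np.r_[P,1];print(n,c['cx']+c['fx']*H[0]/-H[2],c['cy']+c['fy']*H[1]/H[2])
"
```

```text
[515.51074132   0.55194175   9.68416284] [ 0.26881373  0.49560833 -0.44405878  2.04840757  0.33687387  0.66701632
 -0.67119589]
(np.float64(-99.6), np.float64(3.3)) (np.float64(99.4), np.float64(0.2)) A (np.float64(105.7), np.float64(-91.0))
(np.float64(-109.9), np.float64(1.6)) (np.float64(131.7), np.float64(-2.1)) A (np.float64(141.4), np.float64(-114.1))
tcp 320.3088076259891 231.60117752889502
-40 320.02298197379156 261.8344593172224
```

```bash
python3 -c "
import cv2;i=cv2.imread('pics/w2.png')[215:365,222:422];cv2.imwrite('pics/w2c.png',cv2.resize(cv2.convertScaleAbs(i,alpha=2.0,beta=20),None,fx=4,fy=4,interpolation=cv2.INTER_CUBIC))"
```

```text
(no output)
```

View pics/w2c.png

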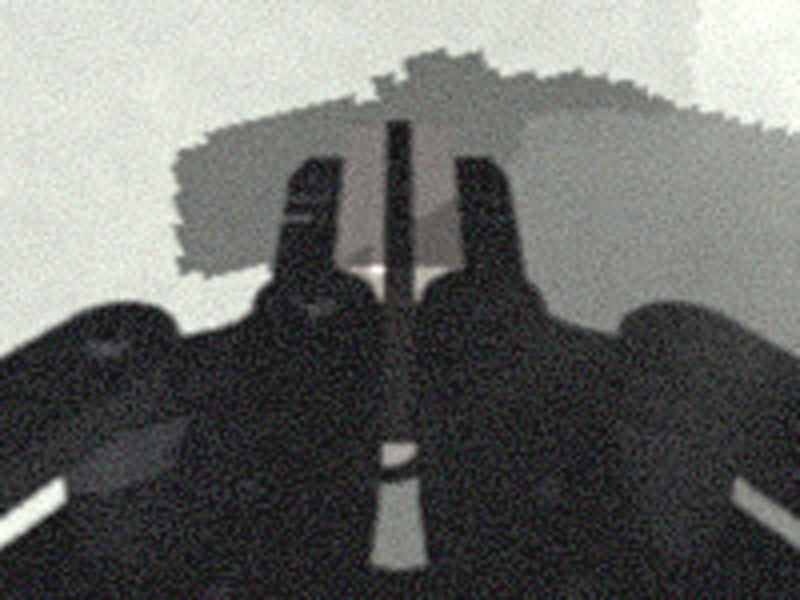

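Foot C never moved. The side view puts the fingertips near z=50, and the wrist picture agrees, with pad ends about 30–40 mm short of the reported TCP. I'll find the true tip height by lowering slowly here, over free mat, and watching the force.

Request:
servo_tool --moves '[{"offset": [0,0,0.006],"dr": [0,0,0]},{"offset": [0,0,0.012],"dr": [0,0,0]},{"offset": [0,0,0.015],"dr": [0,0,0]},{"offset": [0,0,0.015],"dr": [0,0,0]}]'

```text
time: 4.55
position: [515.2, 0.6, -5.7]
eef_rot: [0.797, 0.603, -0.0, -0.0]
ft_force: [-0.9, 0.4, -0.6]
width: 0.1
grasp_force: 0.0
```

```bash
python3 -c "
from rig import bot;import cv2,numpy as np
s=bot.get_state();print(s['position'],s['ft_force'],s['width'])
a=bot.read_camera('side')[150:290,230:430,::-1];b=bot.read_camera('wrist')[180:320,222:422,::-1]
cv2.imwrite('pics/t3.png',cv2.resize(np.hstack([a,b]),None,fx=2,fy=2,interpolation=cv2.INTER_CUBIC))"
```

```text
[515.20698298   0.55065223  -5.6849868 ] [-0.87059525  0.40694554 -0.58666985] 0.09042151464900935
```

View pics/t3.png

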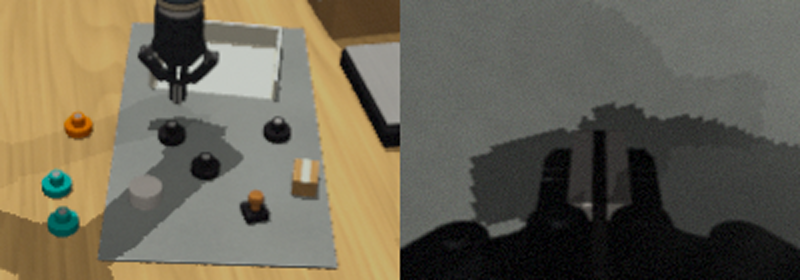

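No contact even at a reported z of −5.7, so the TCP reading really is too low. I'll keep lowering gently.

Request:
servo_tool --moves '[{"offset": [0,0,0.006],"dr": [0,0,0]},{"offset": [0,0,0.012],"dr": [0,0,0]},{"offset": [0,0,0.016],"dr": [0,0,0]},{"offset": [0,0,0.016],"dr": [0,0,0]}]'

```text
time: 5.15
position: [515.2, 0.6, -21.7]
eef_rot: [0.797, 0.604, -0.0, -0.0]
ft_force: [-0.4, -0.5, 0.2]
width: 0.4
grasp_force: 0.0
```

Request:
servo_tool --moves '[{"offset": [0,0,0.002],"dr": [0,0,0]},{"offset": [0,0,0.004],"dr": [0,0,0]},{"offset": [0,0,0.004],"dr": [0,0,0]}]'

```text
time: 5.52
position: [515.5, 0.6, -25.4]
eef_rot: [0.797, 0.604, -0.0, 0.0]
ft_force: [0.6, 0.1, -0.1]
width: 0.0
grasp_force: 0.0
```

Request:
servo_tool --moves '[{"offset": [0,0,0.002],"dr": [0,0,0]},{"offset": [0,0,0.004],"dr": [0,0,0]},{"offset": [0,0,0.004],"dr": [0,0,0]}]'

```text
time: 5.9
position: [515.4, 0.7, -29.5]
eef_rot: [0.797, 0.604, -0.0, -0.0]
ft_force: [-0.2, 0.6, 0.3]
width: -0.3
grasp_force: 0.0
```

Request:
servo_tool --moves '[{"offset": [0,0,0.002],"dr": [0,0,0]},{"offset": [0,0,0.003],"dr": [0,0,0]},{"offset": [0,0,0.003],"dr": [0,0,0]}]'

```text
time: 6.28
position: [515.4, 0.7, -32.4]
eef_rot: [0.797, 0.604, -0.0, -0.0]
ft_force: [0.0, 0.1, -0.5]
width: 0.1
grasp_force: 0.0
```

```bash
python3 -c "
from rig import bot;import cv2,numpy as np
a=bot.read_camera('side')[170:270,260:400,::-1];b=bot.read_camera('wrist')[190:290,252:392,::-1]
cv2.imwrite('pics/t4.png',cv2.resize(np.vstack([a,cv2.convertScaleAbs(b,alpha=2)]),None,fx=3,fy=3,interpolation=cv2.INTER_CUBIC))"
```

```text
(no output)
```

View pics/t4.png

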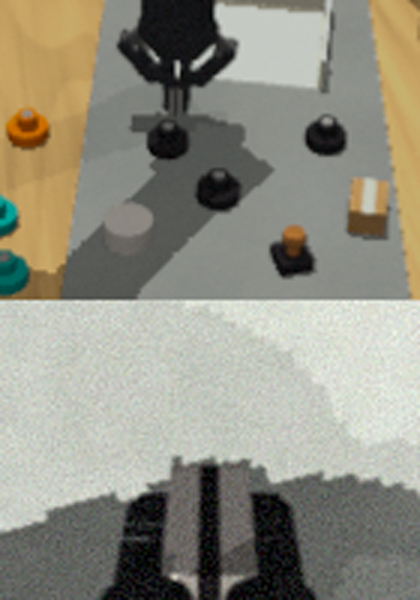

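The pad tip is now at about (319,207) in the side view, a few mm above the mat. True tip height is the reported z plus about 41 mm, so I'll sweep at a reported z of about −31. First I go up and over to get behind C.

```bash
python3 go.py " -53,-172,30" " -53,-172,-31"
```

```text
t 6.375 tray -52.7 -69.3 -32.3 F [ 0.7 -0.3  0.3] w -0.0
 -53,-172,30 [-0.1028 -0.0003 -0.0623] [0. 0. 0.]
 -53,-172,-31 [-0.1027 -0.0003 -0.0013] [0. 0. 0.]
```

Request:
servo_tool --moves '[{"offset": [0,0,-0.03],"dr": [0,0,0]},{"offset": [0,0,-0.06],"dr": [0,0,0]},{"offset": [-0.03,0,-0.065],"dr": [0,0,0]},{"offset": [-0.07,0,-0.065],"dr": [0,0,0]},{"offset": [-0.1,0,-0.065],"dr": [0,0,0]},{"offset": [-0.103,0,-0.06],"dr": [0,0,0]},{"offset": [-0.103,0,-0.04],"dr": [0,0,0]},{"offset": [-0.103,0,-0.02],"dr": [0,0,0]},{"offset": [-0.103,0,-0.006],"dr": [0,0,0]},{"offset": [-0.103,0,-0.001],"dr": [0,0,0]},{"offset": [-0.103,0,-0.001],"dr": [0,0,0]}]'

```text
time: 7.75
position: [487.7, -98.0, -31.4]
eef_rot: [0.797, 0.604, 0.0, -0.0]
ft_force: [-0.3, -0.8, -0.5]
width: 0.3
grasp_force: 0.0
```

```bash
python3 go.py " -53,-70,-31" " -53,2,-31"
```

```text
t 7.75 tray -52.7 -171.8 -31.4 F [-0.3 -0.8 -0.5] w 0.3
 -53,-70,-31 [ 0.1018 -0.0002 -0.0004] [-0.    -0.     0.001]
 -53,2,-31 [ 0.1738 -0.0002 -0.0003] [-0.    -0.     0.001]
```

Request:
servo_tool --moves '[{"offset": [0.006,0,0],"dr": [0,0,0]},{"offset": [0.014,0,0],"dr": [0,0,0]},{"offset": [0.024,0,0],"dr": [0,0,0]},{"offset": [0.034,0,0],"dr": [0,0,0]},{"offset": [0.044,0,0],"dr": [0,0,0]},{"offset": [0.054,0,0],"dr": [0,0,0]},{"offset": [0.064,0,0],"dr": [0,0,0]},{"offset": [0.074,0,0],"dr": [0,0,0]},{"offset": [0.084,0,0],"dr": [0,0,0]},{"offset": [0.092,0,0],"dr": [0,0,0]},{"offset": [0.098,0,0],"dr": [0,0,0]},{"offset": [0.1,0,0],"dr": [0,0,0]}]'

```text
time: 9.25
position: [514.8, -1.7, -31.3]
eef_rot: [0.797, 0.604, 0.0, -0.0]
ft_force: [-0.2, -0.2, 1.0]
width: 0.1
grasp_force: 0.5
```

```bash
cat > see.py <<'E'
# dark blobs in the wrist and side views -> tray frame
from m import *
def blobs(n,zz,lo,hi,thr=45):
    g=cv2.cvtColor(bot.read_camera(n),cv2.COLOR_RGB2GRAY)
    k,_,st,c=cv2.connectedComponentsWithStats((g<thr).astype(np.uint8))
    for i in range(1,k):
        if lo<st[i,4]<hi:
            u,v=c[i]; p=wrist(u,v,zz) if n=='wrist' else (lambda q:(((q-O)@x).round(1),((q-O)@y).round(1)))(ray(n,u,v,zz))
            if abs(p[0])<160 and -330<p[1]<170: print(n,c[i].round(),st[i,4],[float(t) for t in p])
blobs('wrist',14,300,20000); blobs('side',14,40,600); blobs('top',14,40,600)
E
python3 see.py; python3 go.py " -53,2,-31"
```

```text
wrist [605. 299.] 5090 [100.8, -91.0]
side [368. 216.] 112 [104.5, -102.6]
side [332. 234.] 140 [2.4, -201.8]
side [357. 256.] 99 [79.8, -289.3]
top [333. 169.] 95 [106.6, -93.2]
top [383. 190.] 47 [77.9, -274.8]
top [354. 205.] 122 [4.0, -193.5]
t 9.4 tray -52.7 -72.2 -31.3 F [ 0.2  0.6 -0.9] w -0.1
 -53,2,-31 [ 0.0742 -0.0003 -0.0003] [ 0. -0.  0.]
```

```bash
cat > ahead.py <<'E'
from m import *
g=cv2.cvtColor(bot.read_camera('wrist'),cv2.COLOR_RGB2GRAY)<45
for v in range(100,260,10):
    c=np.flatnonzero(g[v,200:440])+200
    if len(c)>3: print(v,c.min(),c.max(),len(c))
E
python3 ahead.py
```

```text
160 302 330 29
170 287 346 60
180 278 354 77
190 274 358 85
200 271 361 91
210 272 360 65
220 275 357 53
230 281 351 56
240 292 341 50
250 318 324 7
```

The dark disc ahead spans columns 271–361, so C sits against the fingers, about 2 mm to the left. I'll bias left slightly and carry on into the tray.

Request:
servo_tool --moves '[{"offset": [0.006,-0.003,0],"dr": [0,0,0]},{"offset": [0.014,-0.004,0],"dr": [0,0,0]},{"offset": [0.024,-0.004,0],"dr": [0,0,0]},{"offset": [0.034,-0.004,0],"dr": [0,0,0]},{"offset": [0.044,-0.004,0],"dr": [0,0,0]},{"offset": [0.054,-0.004,0],"dr": [0,0,0]},{"offset": [0.064,-0.004,0],"dr": [0,0,0]},{"offset": [0.074,-0.004,0],"dr": [0,0,0]},{"offset": [0.082,-0.004,0],"dr": [0,0,0]},{"offset": [0.088,-0.004,0],"dr": [0,0,0]},{"offset": [0.09,-0.004,0],"dr": [0,0,0]}]'

```text
time: 10.82
position: [535.4, 85.9, -31.3]
eef_rot: [0.797, 0.604, 0.0, 0.0]
ft_force: [-0.6, -0.4, 0.7]
width: -0.2
grasp_force: 0.5
```

```bash
python3 ahead.py; python3 go.py " -45,-60,-31" "5.5,-240,40" "5.5,-240,-31"
```

```text
100 200 222 17
110 201 222 16
120 200 223 15
130 202 224 14
140 200 225 15
150 202 225 15
160 201 333 37
170 202 350 75
180 205 358 90
190 200 363 108
200 201 366 109
210 203 365 87
220 203 363 71
230 205 357 76
240 205 346 72
250 206 331 32
t 10.875 tray -56.8 18.2 -31.3 F [ 0.1 -0.4  0.3] w 0.0
 -45,-60,-31 [-0.0782  0.0117 -0.0003] [ 0.    -0.     0.001]
5.5,-240,40 [-0.2582  0.0621 -0.0713] [ 0.    -0.     0.001]
5.5,-240,-31 [-0.2582  0.0621 -0.0003] [ 0.    -0.     0.001]
```

Request:
servo_tool --moves '[{"offset": [-0.02,0,0],"dr": [0,0,0]},{"offset": [-0.04,0,-0.03],"dr": [0,0,0]},{"offset": [-0.07,0.01,-0.07],"dr": [0,0,0]},{"offset": [-0.12,0.02,-0.075],"dr": [0,0,0]},{"offset": [-0.17,0.04,-0.075],"dr": [0,0,0]},{"offset": [-0.22,0.055,-0.075],"dr": [0,0,0]},{"offset": [-0.25,0.062,-0.075],"dr": [0,0,0]},{"offset": [-0.258,0.062,-0.06],"dr": [0,0,0]},{"offset": [-0.258,0.062,-0.035],"dr": [0,0,0]},{"offset": [-0.258,0.062,-0.012],"dr": [0,0,0]},{"offset": [-0.258,0.062,0],"dr": [0,0,0]},{"offset": [-0.258,0.062,0],"dr": [0,0,0]}]'

```text
time: 12.38
position: [523.8, -178.6, -32.4]
eef_rot: [0.797, 0.604, -0.001, -0.001]
ft_force: [-0.1, 0.4, 0.2]
width: -0.0
grasp_force: 0.0
```

```bash
python3 see.py; python3 ahead.py; python3 go.py "5.5,-100,-31"
```

```text
wrist [322. 180.] 5928 [5.8, -193.1]
wrist [579. 236.] 311 [134.1, -221.3]
side [368. 216.] 108 [104.5, -102.5]
side [356. 256.] 106 [78.8, -288.7]
top [333. 169.] 94 [106.6, -93.3]
top [280. 204.] 83 [-56.0, 51.5]
140 297 338 42
150 286 351 66
160 278 358 81
170 274 362 89
180 273 363 76
190 274 362 59
200 278 359 55
210 284 352 69
220 296 341 46
250 319 324 6
t 12.575 tray 6.0 -240.0 -30.5 F [0.1 0.5 0.4] w 0.2
5.5,-100,-31 [ 0.14   -0.0004  0.0005] [0.002 0.    0.001]
```

C is in the tray at (−56, 51), and B is centred ahead.

Request:
servo_tool --moves '[{"offset": [0.006,-0.001,0],"dr": [0,0,0]},{"offset": [0.016,-0.001,0],"dr": [0,0,0]},{"offset": [0.028,-0.001,0],"dr": [0,0,0]},{"offset": [0.04,-0.001,0],"dr": [0,0,0]},{"offset": [0.052,-0.001,0],"dr": [0,0,0]},{"offset": [0.064,-0.001,0],"dr": [0,0,0]},{"offset": [0.076,-0.001,0],"dr": [0,0,0]},{"offset": [0.088,-0.001,0],"dr": [0,0,0]},{"offset": [0.1,-0.001,0],"dr": [0,0,0]},{"offset": [0.112,-0.001,0],"dr": [0,0,0]},{"offset": [0.12,-0.001,0],"dr": [0,0,0]},{"offset": [0.122,-0.001,0],"dr": [0,0,0]}]'

```text
time: 14.08
position: [557.3, -61.1, -31.3]
eef_rot: [0.797, 0.604, 0.0, -0.0]
ft_force: [-0.9, -0.2, 0.7]
width: 0.3
grasp_force: 0.2
```

```bash
python3 ahead.py; python3 go.py "0,10,-31"
```

```text
160 311 332 22
170 293 349 57
180 284 358 75
190 280 362 83
200 277 365 89
210 277 365 66
220 280 362 53
230 285 357 54
240 295 346 52
250 319 324 6
t 14.125 tray 4.2 -117.6 -31.3 F [-0.1  0.5 -0.9] w 0.0
0,10,-31 [ 0.1276 -0.0041 -0.0003] [ 0.    -0.     0.001]
```

Request:
servo_tool --moves '[{"offset": [0.006,0,0],"dr": [0,0,0]},{"offset": [0.016,0,0],"dr": [0,0,0]},{"offset": [0.028,0,0],"dr": [0,0,0]},{"offset": [0.04,0,0],"dr": [0,0,0]},{"offset": [0.052,0,0],"dr": [0,0,0]},{"offset": [0.064,0,0],"dr": [0,0,0]},{"offset": [0.076,0,0],"dr": [0,0,0]},{"offset": [0.088,0,0],"dr": [0,0,0]},{"offset": [0.1,0,0],"dr": [0,0,0]},{"offset": [0.112,0,0],"dr": [0,0,0]},{"offset": [0.122,0,0],"dr": [0,0,0]},{"offset": [0.126,0,0],"dr": [0,0,0]}]'

```text
time: 15.62
position: [591.5, 60.2, -31.2]
eef_rot: [0.797, 0.604, 0.0, -0.0]
ft_force: [-0.4, 0.0, 0.2]
width: 0.2
grasp_force: 0.4
```

```bash
python3 ahead.py|tail -6; python3 go.py "131.1,-136.9,40,30" "131.1,-136.9,-31,30"
```

```text
200 200 365 130
210 200 364 100
220 200 362 79
230 285 357 56
240 296 346 51
250 318 325 8
t 15.675 tray 4.2 8.9 -31.2 F [-1.   0.2  0.4] w 0.0
131.1,-136.9,40,30 [-0.1459  0.1267 -0.0713] [ 0.    -0.    -0.522]
131.1,-136.9,-31,30 [-0.1459  0.1267 -0.0003] [ 0.    -0.    -0.522]
```

Request:
servo_tool --moves '[{"offset": [-0.02,0,0],"dr": [0,0,0]},{"offset": [-0.04,0,-0.03],"dr": [0,0,0]},{"offset": [-0.06,0.02,-0.07],"dr": [0,0,-0.1]},{"offset": [-0.09,0.05,-0.075],"dr": [0,0,-0.2]},{"offset": [-0.12,0.09,-0.075],"dr": [0,0,-0.3]},{"offset": [-0.146,0.12,-0.075],"dr": [0,0,-0.42]},{"offset": [-0.146,0.127,-0.075],"dr": [0,0,-0.522]},{"offset": [-0.146,0.127,-0.06],"dr": [0,0,-0.522]},{"offset": [-0.146,0.127,-0.035],"dr": [0,0,-0.522]},{"offset": [-0.146,0.127,-0.012],"dr": [0,0,-0.522]},{"offset": [-0.146,0.127,0],"dr": [0,0,-0.522]},{"offset": [-0.146,0.127,0],"dr": [0,0,-0.522]}]'

```text
time: 17.18
position: [672.9, -115.5, -32.6]
eef_rot: [0.615, 0.789, -0.001, -0.001]
ft_force: [-0.1, 0.6, 0.3]
width: -0.2
grasp_force: 0.0
```

```bash
python3 see.py; python3 ahead.py; python3 go.py "81,-50,-31,30"
```

```text
wrist [325. 169.] 6130 [107.9, -91.9]
side [321. 185.] 83 [-58.8, 41.9]
side [339. 188.] 81 [1.7, 33.0]
side [357. 256.] 109 [80.3, -289.0]
top [333. 169.] 95 [106.6, -93.2]
top [287. 188.] 82 [3.5, 42.3]
top [280. 204.] 82 [-56.3, 51.3]
130 297 346 50
140 286 357 72
150 280 364 85
160 277 367 91
170 276 368 68
180 278 366 58
190 281 362 61
200 288 354 67
210 303 340 38
250 318 324 7
t 17.375 tray 132.2 -137.9 -30.2 F [-0.3  0.1  0.7] w -0.1
81,-50,-31,30 [ 0.1017 -0.0005  0.0007] [ 0.002  0.001 -0.001]
```

B and C are in the tray at (3.5, 42) and (−56, 51). A is centred ahead for the diagonal push.

Request:
servo_tool --moves '[{"offset": [0.006,0,0],"dr": [0,0,0]},{"offset": [0.014,0,0],"dr": [0,0,0]},{"offset": [0.024,0,0],"dr": [0,0,0]},{"offset": [0.034,0,0],"dr": [0,0,0]},{"offset": [0.044,0,0],"dr": [0,0,0]},{"offset": [0.054,0,0],"dr": [0,0,0]},{"offset": [0.064,0,0],"dr": [0,0,0]},{"offset": [0.074,0,0],"dr": [0,0,0]},{"offset": [0.084,0,0],"dr": [0,0,0]},{"offset": [0.094,0,0],"dr": [0,0,0]},{"offset": [0.1,0,0],"dr": [0,0,0]},{"offset": [0.102,0,0],"dr": [0,0,0]}]'

```text
time: 18.88
position: [648.9, -16.2, -31.3]
eef_rot: [0.614, 0.789, 0.0, 0.0]
ft_force: [-0.6, -0.3, 0.5]
width: -0.1
grasp_force: 0.4
```

```bash
python3 ahead.py; python3 go.py "65,-72,40" "65,-72,-31"
```

```text
160 312 333 22
170 294 351 58
180 286 359 74
190 281 365 85
200 279 367 89
210 279 367 67
220 281 364 55
230 287 358 54
240 298 348 51
250 318 324 7
t 18.925 tray 80.1 -49.3 -31.3 F [ 0.9 -0.3 -0.1] w 0.0
65,-72,40 [-0.0121 -0.0245 -0.0713] [-0.    -0.     0.523]
65,-72,-31 [-0.0121 -0.0245 -0.0003] [-0.    -0.     0.523]
```

Request:
servo_tool --moves '[{"offset": [-0.02,0,0],"dr": [0,0,0]},{"offset": [-0.03,0,-0.03],"dr": [0,0,0]},{"offset": [-0.03,-0.01,-0.065],"dr": [0,0,0.13]},{"offset": [-0.02,-0.025,-0.065],"dr": [0,0,0.3]},{"offset": [-0.013,-0.025,-0.065],"dr": [0,0,0.45]},{"offset": [-0.013,-0.025,-0.065],"dr": [0,0,0.523]},{"offset": [-0.013,-0.025,-0.05],"dr": [0,0,0.523]},{"offset": [-0.013,-0.025,-0.03],"dr": [0,0,0.523]},{"offset": [-0.013,-0.025,-0.01],"dr": [0,0,0.523]},{"offset": [-0.013,-0.025,0],"dr": [0,0,0.523]},{"offset": [-0.013,-0.025,0],"dr": [0,0,0.523]}]'

```text
time: 20.3
position: [627.1, -35.4, -32.7]
eef_rot: [0.798, 0.603, -0.001, -0.001]
ft_force: [0.4, 0.3, -0.6]
width: -0.1
grasp_force: 0.0
```

```bash
python3 see.py; python3 ahead.py; python3 go.py "64,12,-31"
```

```text
wrist [39. 21.] 3435 [-47.2, 38.8]
wrist [175.  31.] 6423 [6.7, 35.3]
wrist [321. 162.] 6236 [65.8, -17.9]
side [321. 185.] 84 [-58.8, 42.3]
side [356. 256.] 104 [79.0, -288.4]
top [309. 173.] 108 [70.7, -17.5]
top [287. 188.] 83 [3.8, 42.2]
top [382. 190.] 52 [76.9, -274.0]
top [280. 204.] 82 [-56.3, 51.3]
120 301 336 36
130 286 350 65
140 278 358 81
150 274 362 89
160 272 365 77
170 272 363 61
180 276 361 59
190 281 356 76
200 290 345 56
250 318 324 7
t 20.5 tray 65.9 -73.2 -30.5 F [-0.4 -0.5 -0.5] w -0.1
64,12,-31 [ 0.0852 -0.0019  0.0005] [ 0.001 -0.    -0.   ]
```

Request:
servo_tool --moves '[{"offset": [0.006,-0.001,0],"dr": [0,0,0]},{"offset": [0.014,-0.001,0],"dr": [0,0,0]},{"offset": [0.022,-0.001,0],"dr": [0,0,0]},{"offset": [0.031,-0.001,0],"dr": [0,0,0]},{"offset": [0.04,-0.001,0],"dr": [0,0,0]},{"offset": [0.049,-0.001,0],"dr": [0,0,0]},{"offset": [0.058,-0.001,0],"dr": [0,0,0]},{"offset": [0.066,-0.001,0],"dr": [0,0,0]},{"offset": [0.074,-0.001,0],"dr": [0,0,0]},{"offset": [0.081,-0.001,0],"dr": [0,0,0]},{"offset": [0.084,-0.001,0],"dr": [0,0,0]},{"offset": [0.084,-0.001,0],"dr": [0,0,0]}]'

```text
time: 22.0
position: [649.8, 46.0, -31.3]
eef_rot: [0.798, 0.603, 0.0, -0.0]
ft_force: [-0.1, 0.0, 0.3]
width: -0.2
grasp_force: 0.0
```

Request:
servo_tool --moves '[{"offset": [-0.02,0,0],"dr": [0,0,0]},{"offset": [-0.05,0,-0.02],"dr": [0,0,0]},{"offset": [-0.09,0,-0.06],"dr": [0,0,0]},{"offset": [-0.13,0,-0.11],"dr": [0,0,0]},{"offset": [-0.16,0,-0.16],"dr": [0,0,0]},{"offset": [-0.17,0,-0.18],"dr": [0,0,0]},{"offset": [-0.17,0,-0.18],"dr": [0,0,0]},{"offset": [-0.17,0,-0.18],"dr": [0,0,0]}]'

```text
time: 23.0
position: [602.2, -116.8, 146.8]
eef_rot: [0.797, 0.604, -0.001, -0.001]
ft_force: [0.4, 0.1, 0.2]
width: -0.3
grasp_force: 0.0
```

```bash
python3 see.py; python3 go.py; python3 -c "
from rig import bot;import cv2,numpy as np
a=bot.read_camera('top')[130:280,225:425,::-1];b=bot.read_camera('side')[150:300,230:430,::-1]
cv2.imwrite('pics/end.png',cv2.resize(np.vstack([a,b]),None,fx=2,fy=2,interpolation=cv2.INTER_CUBIC))"
```

```text
side [321. 185.] 83 [-58.8, 41.9]
side [339. 188.] 81 [1.7, 33.0]
side [357. 189.] 82 [61.5, 35.9]
side [357. 256.] 109 [80.4, -288.8]
top [291. 171.] 84 [63.8, 44.6]
top [287. 188.] 83 [3.8, 42.2]
top [280. 204.] 83 [-56.0, 51.5]
t 23.15 tray 62.9 -158.3 146.8 F [ 0.  -0.3 -0.3] w 0.2
```

View pics/end.png

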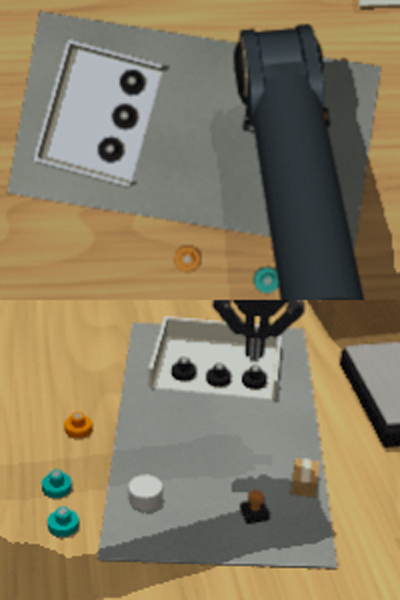

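The final picture shows all three feet flat and well inside the tray, at (133,82), (125,116) and (111,149) in the top crop. The stamp, tin and carton haven't moved, and the arm is clear.

```bash
python3 -c "
from rig import bot;print(bot.sign_off())"
```

```text
the job is handed in; nothing more can be done
None
```

I swept all three feet flat into the tray, their centres about 42–51 mm inside the mouth, with nothing else seen to move, and handed the job in at about 23 s; no verdict came back. The reported TCP read about 41 mm too low, so the first pass missed its foot; I corrected for this.

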